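# Dock the blue filling syringe by way of the V-rest

### The job

Lift the blue filling syringe out of its rack by its handle, lay it centred in the wooden V-rest and let go, then take it again by the middle of its barrel and lay it centred in the mint warming dock. Set it down each time rather than dropping it, and leave the red syringe where it is.

Things in the scene. Friction and masses are not known exactly. Their poses are not given: they have to be found in the camera images.
- syringe: Blue filling syringe, a level rod, 0.12 kg. Origin: centre line, mid-barrel; x axis to the nozzle. Cream barrel dia 26, x -65..65 mm; blue round handle dia 18, x -115..-65 (grip at -92); blue nozzle to x 95. Starts in one of two deep lanes (34 mm wide, 90 mm apart) of a fixed grey rack, 71 mm high, handle out towards the robot, centre line 50 mm above the table; lifts straight up, clear at 90 mm.
- spare: Red filling syringe in the rack's other lane, parallel to the blue one; same shape and frame, but handle and nozzle red. It stays there.
- vrest: Fixed wooden V-rest, 140 x 90 mm, 73 mm high. Origin at table height under its centre, x axis along the groove. Two 90-degree V-notches (mouth 64 mm wide, 24 mm long) at x = -50 and 50 mm; the 76 mm between them is free for fingers above a 10 mm base. A syringe laid centred has its mid-barrel at x = y = 0, 60 mm above the table, handle clear beyond the rest. Either way round will do.
- dock: Fixed warming dock, 264 x 100 mm, 80 mm high: two mint housings with a V-groove (mouth 64 mm wide) on a black base 12 mm thick. Origin at table height under its centre, x axis along the groove. Housings span 45 to 125 mm either side of centre: only mid-barrel is free for fingers. A syringe laid centred has its mid-barrel at x = y = 0, 60 mm above the table. Either way round will do.
Things that resemble listed ones, but are neither listed nor needed, are in the scene too. What is shaped like the syringe but purple is not meant.

How it is judged:
By the outcome, as a careful person would: the job done as asked, in the order asked, and still so for the second after the job is handed in, with the robot touching nothing.
It also fails if it takes over 51 s, if anything falls off the work surface, if the arm or the gripper's body presses on something with over 40 N, if the wrist force passes 120 N, or if a joint passes its speed limit or range.

### The arm

A 6-joint arm with a two-finger parallel gripper is mounted at the origin on the work surface. World frame = base frame: x ahead of the robot, y to its left, z up, the work surface at z = 0. Lengths are in m, angles in rad, forces in N, time in s.
With the tool pointing down it reaches from about 0.35 to 0.8 m from the base axis. Payload 7.3 kg.
Tool frame: the origin (TCP) lies between the finger pads; the fingertips stand 25 mm ahead of it and the grasp point (between the pads) lies 6 mm ahead of it (r.tip_extent is the distance from the TCP to the fingertips, in m); z points along the fingers, y is the line along which they close (so a half turn about z gives the same grasp; the last joint's range is limited). The gripper opens to 85 mm and grips with 20 to 120 N. Pads are 22 mm wide; open, the fingers measure 114 mm over their backs; the gripper's body (76 mm by 85 mm) begins 54 mm behind the grasp point. The pads swing forward as they close: fully open they stand 13 mm farther back than shut.
Start: joints at [1.082, 0.342, 1.524, -0, 1.275, -0.146], TCP at [0.176, 0.494, 0.256] pointing down, gripper open.
Joint ranges: [-2.53, 2.53], [-0.77, 2.02], [0.04, 2.7], [-1, 4.14], [0.28, 2.66], [-3.11, 3.11]. Speed limits (rad/s): [2.57, 2.57, 3.14, 3.14, 3.14, 3.14].

### API

Orientations are given as a unit quaternion [x, y, z, w].
In Python, from workcell import r, command_gripper, optics gives the robot as it stands. The module is installed in compiled form; this text tells all that it offers. Calls block until the motion is done:
- r.reach(position, orientation): joint-space move of the TCP to a pose.
- r.move_straight(position, orientation=None, speed=0.15, max_force=None): straight line of the TCP; orientation=None keeps the orientation; speed is the mean speed in m/s. With max_force (N) it stops when the force on the tool has changed by that much, and returns True; else False.
- r.movej(angles): joint-space move.
- command_gripper(opening, force=None): finger opening in m; force is the grip in N (None keeps the last); returns when the fingers have stopped.
- r.hold(seconds).
- r.solve_ik(position, orientation): joint angles nearest the present ones, or None.
- r.read_state(): the state.
- optics.get_image(name): name is "scene" or "top" or "wrist"; returns (picture, depth): 384x512x3 uint8, red, green, blue; 384x512 float32, m along the optical axis (not along the pixel's ray), 0 where there is no reading.
- optics.camera_model(name): a dict with "K" (3x3 intrinsics, pixels), "R" (3x3) and "t" (3): a world point X has camera coordinates R X + t; the wrist camera has in their place "tool_from_camera" (4x4, takes a point from camera to tool coordinates, whose origin is the TCP and whose axes are the flange's). Camera axes: x right, y down, z forward; pixel columns grow to the right and rows downward; lengths in m; the calibration is good to about 2 mm. A picture is of the moment at which its call begins: read the wrist's pose just before it. camera_model takes no time and is no camera call.
A pose or a line that the arm cannot do raises r.PlanningError and nothing moves.
- r.finish_job(): hands the job in; it is judged then, once.
The state is a dict: "time_s": time; "joint_positions": joint angles; "dq": joint speeds; "tau": joint torques, N m; "eef_pos": TCP position; "eef_rot": TCP orientation; "contact_force": force on the tool from outside, world axes, zero at the start; "torque": the same for the moment, N m; "grip_width": finger opening in m; "grip_force": force on a finger pad.
Only numpy, scipy, OpenCV 4.12 (cv2) and the standard library are available. Lean on these libraries where they do the work, as an engineer would, in place of code of your own. Each camera call takes 0.05 s, during which the arm holds its last target. There are 200 camera calls.

## Working session

There is one attempt and no reset: what is moved stays moved. The work goes in short steps, each a Python script; the robot and the scene stay as the last script left them, time stands still between calls to the robot, and variables do not carry over. Pictures are saved under pics/ and viewed, at most 10 in all, crops included, and the job is handed in when it is done.

```bash
mkdir -p pics; python3 - <<'E'
from workcell import r,optics
import cv2,numpy as np
for n in("top","scene"):
    im,d=optics.get_image(n); cv2.imwrite(f"pics/{n}0.png",im[:,:,::-1]); np.savez(f"{n}0.npz",im=im,d=d,**{k:optics.camera_model(n)[k] for k in "KRt"})
    print(n,optics.camera_model(n))
print(optics.camera_model("wrist")); print(r.read_state()["eef_rot"],r.read_state()["time_s"],r.tip_extent)
E
```

```text
top {'K': array([[417.50033073,   0.        , 258.9233898 ],
       [  0.        , 417.50033073, 199.55246552],
       [  0.        ,   0.        ,   1.        ]]), 'R': array([[ 8.01128242e-03, -9.99965848e-01,  2.03035224e-03],
       [-9.85339596e-01, -8.24009807e-03, -1.70405343e-01],
       [ 1.70416253e-01, -6.35421128e-04, -9.85371959e-01]]), 't': array([0.00794238, 0.48537261, 0.85353986])}
scene {'K': array([[457.27257708,   0.        , 260.39044493],
       [  0.        , 457.27257708, 187.71439033],
       [  0.        ,   0.        ,   1.        ]]), 'R': array([[ 0.56395164,  0.82565127,  0.01607913],
       [ 0.54725709, -0.35907448, -0.75602592],
       [-0.61844016,  0.43516147, -0.65434415]]), 't': array([-0.27317725, -0.18472925,  1.37224438])}
{'K': array([[319.01926241,   0.        , 257.96756027],
       [  0.        , 319.01926241, 191.90898492],
       [  0.        ,   0.        ,   1.        ]]), 'tool_from_camera': array([[ 1.02728125e-03, -9.48234916e-01, -3.17568085e-01,
         8.12802255e-02],
       [ 9.99999138e-01,  1.23371864e-03, -4.48957979e-04,
        -6.45044939e-04],
       [ 8.17507298e-04, -3.17567350e-01,  9.48235366e-01,
        -1.18216009e-01],
       [ 0.00000000e+00,  0.00000000e+00,  0.00000000e+00,
         1.00000000e+00]])}
[ 1.70575843e-01  9.85344277e-01 -6.89764513e-04 -2.50260324e-04] 0.1 0.025
```

View pics/top0.png

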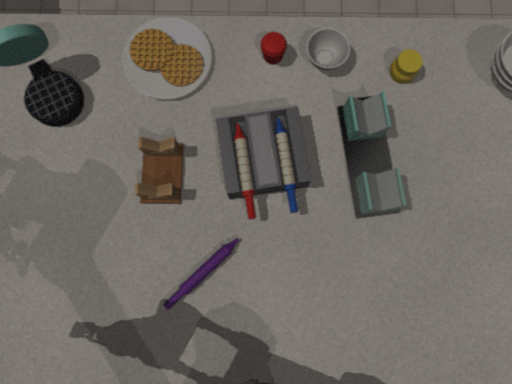

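View pics/scene0.png

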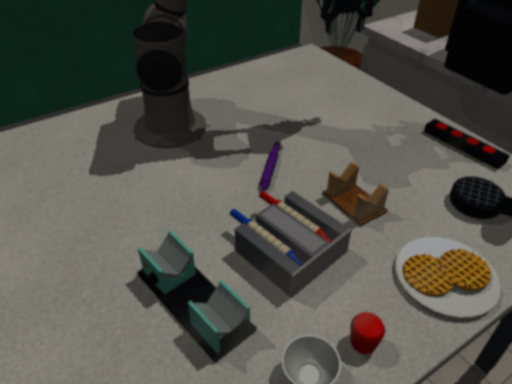

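The top view shows the blue syringe at (287,165) with its handle end at (293,205). The red one is at (245,170), the purple decoy at (200,272), the V-rest at (160,172) and the mint dock at (374,155). The blue syringe meant is the one in the rack's right-hand lane, since its handle and nozzle are blue. I'll confirm that in a crop while measuring.

```bash
cat > h.py <<'E'
import numpy as np,cv2
from scipy.spatial.transform import Rotation as Ro
def cloud(n):
    z=np.load(n+"0.npz"); K,R,t=z["K"],z["R"],z["t"]; d=z["d"]
    v,u=np.mgrid[:384,:512]; c=np.stack([(u-K[0,2])/K[0,0]*d,(v-K[1,2])/K[1,1]*d,d],-1)
    return z["im"],d,(c-t)@R,K,R,t
def ray(px,K,R,t,h):
    px=np.atleast_2d(px).astype(float); c=np.c_[(px-[K[0,2],K[1,2]])/K[0,0],np.ones(len(px))]@R
    o=-R.T@t; return o+c*((h-o[2])/c[:,2])[:,None]
def down(yaw):  # tool z down, tool x at yaw
    c,s=np.cos(yaw),np.sin(yaw)
    return Ro.from_matrix(np.array([[c,s,0],[s,-c,0],[0,0,-1]])).as_quat()
E
python3 - <<'E'
from h import *
im,d,P,K,R,t=cloud("top")
hsv=cv2.cvtColor(im,cv2.COLOR_RGB2HSV); H,S,V=cv2.split(hsv)
def box(u0,v0,u1,v1):
    m=np.zeros(H.shape,bool); m[v0:v1,u0:u1]=1; return m
blue=(H>105)&(H<125)&(S>150)&box(260,100,310,225)
v,u=np.nonzero(blue); w=ray(np.c_[u,v],K,R,t,.05)[:,:2]
mean=w.mean(0); ax=np.linalg.svd(w-mean)[2][0]; ax*=np.sign(ax[0]); s=(w-mean)@ax
ends=np.percentile(s,[.5,99.5]); print("blue n",len(u),"yaw",np.arctan2(ax[1],ax[0]),"len",np.diff(ends),"handle end",mean+ax*ends[0],"mid",mean+ax*(ends[0]+.115),"z",np.percentile(P[blue][:,2],[10,50,90]))
def rect(name,m,zlo,zhi):
    m=m&(P[...,2]>zlo)&(P[...,2]<zhi)&(d>0); q=P[m]
    b=cv2.minAreaRect(q[:,:2].astype(np.float32)*1000); print(name,len(q),np.round(b[0],1),np.round(b[1],1),round(b[2],1),np.round(np.percentile(q[:,2],[2,98]),3))
rb=box(130,125,192,212); db=box(332,85,412,222)
for zz in((.003,.02),(.03,.09),(.065,.09)): rect(f"vrest{zz}",rb,*zz)
for zz in((.005,.02),(.03,.1),(.07,.1)): rect(f"dock{zz}",db,*zz)
g=np.mgrid; rect("rack",box(210,100,315,205),.06,.08)
c=cv2.resize(im[90:230,130:415],None,fx=2.8,fy=2.8,interpolation=cv2.INTER_CUBIC); cv2.imwrite("pics/crop.png",c[:,:,::-1])
E
```

```text
blue n 245 yaw 0.16681646719915197 len [0.20588174] handle end [ 0.46020354 -0.06174421] mid [ 0.57360716 -0.04264917] z [0.05493192 0.05838298 0.06214027]
vrest(0.003, 0.02) 1658 [564.8 235.5] [201.5 138.1] 2.1 [0.003 0.016]
vrest(0.03, 0.09) 1111 [551.5 232.5] [ 77.4 124.9] 89.6 [0.032 0.075]
vrest(0.065, 0.09) 352 [551.6 232.5] [ 77.4 124.7] 89.6 [0.065 0.076]
dock(0.005, 0.02) 2291 [ 601.1 -266.6] [313.8 175. ] 8.5 [0.007 0.017]
dock(0.03, 0.1) 3305 [ 591.  -232.8] [254.1  78.4] 7.9 [0.034 0.081]
dock(0.07, 0.1) 792 [ 589.3 -233.1] [250.3  78.2] 7.9 [0.07  0.083]
rack 5223 [575.3   3.6] [205.3 180. ] 9.3 [0.06  0.075]
```

View pics/crop.png

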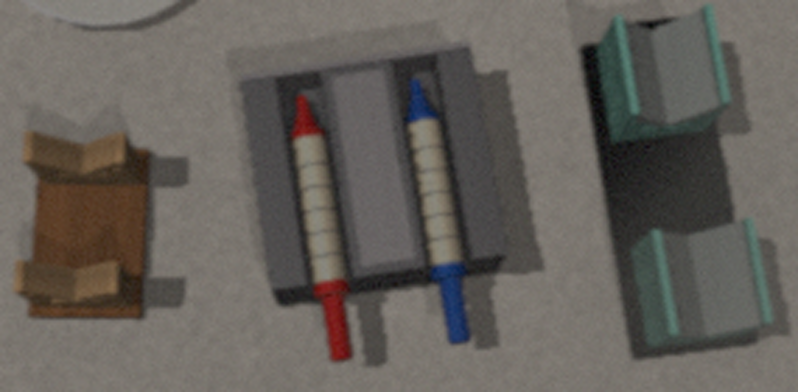

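The crop confirms it: blue handle and nozzle at crop (450,310)/(418,105), in the lane on the dock side. The red syringe is in the other lane. Sizes match (210 mm rod, 124 mm rest, 250 mm dock). Next I'll take closer wrist looks at the rest and the blue handle on the way.

```bash
cat >> h.py <<'E'
def wrist(name):
    from workcell import r,optics
    s=r.read_state(); im,d=optics.get_image("wrist"); m=optics.camera_model("wrist")
    A=np.eye(4); A[:3,:3]=Ro.from_quat(s["eef_rot"]).as_matrix(); A[:3,3]=s["eef_pos"]
    B=np.linalg.inv(A@m["tool_from_camera"]); np.savez(name+"0.npz",im=im,d=d,K=m["K"],R=B[:3,:3],t=B[:3,3])
    cv2.imwrite(f"pics/{name}.png",im[:,:,::-1])
def tops(P,d,lo,hi,c,half):
    "two uprights: centroids of top surface bounding rects near c"
    m=(d>0)&(P[...,2]>lo)&(P[...,2]<hi)&(np.hypot(P[...,0]-c[0],P[...,1]-c[1])<half)
    q=P[m]; b=cv2.minAreaRect(q[:,:2].astype(np.float32)*1000); return q,b
def blueaxis(im,K,R,t,h,c,rad):
    H,S,V=cv2.split(cv2.cvtColor(im,cv2.COLOR_RGB2HSV)); v,u=np.nonzero((H>105)&(H<125)&(S>150)&(V>40))
    w=ray(np.c_[u,v],K,R,t,h)[:,:2]; w=w[np.hypot(*(w-c).T)<rad]; a=np.linalg.svd(w-w.mean(0))[2][0]; a*=np.sign(a[0])
    s=(w-w.mean(0))@a; e=np.percentile(s,[.3,99.7]); return len(w),a,np.arctan2(a[1],a[0]),e[1]-e[0],w.mean(0)+a*(e.mean()+.01)
E
python3 - <<'E'
from h import *
from workcell import r
r.reach([.47,.235,.28],down(0)); wrist("w_rest")
r.reach([.48,-.05,.28],down(.16)); wrist("w_syr")
print(r.read_state()["time_s"])
im,d,P,K,R,t=cloud("w_rest"); q,b=tops(P,d,.062,.085,(.5515,.2325),.1); print(len(q),b)
for s in(-1,1):
    k=q[np.sign(q[:,0]-b[0][0]/1000)==s]; print(s,cv2.minAreaRect(k[:,:2].astype(np.float32)*1000),k.mean(0))
im,d,P,K,R,t=cloud("w_syr"); print(blueaxis(im,K,R,t,.05,(.572,-.043),.14))
a,b_=cv2.imread("pics/w_rest.png"),cv2.imread("pics/w_syr.png"); cv2.imwrite("pics/pair.png",cv2.resize(np.hstack([a,b_]),(800,300)))
E
```

```text
3.0667
2116 ((553.2310791015625, 229.65811157226562), (76.18854522705078, 124.12761688232422), 89.58285522460938)
-1 ((503.3429870605469, 230.01890563964844), (76.17549133300781, 24.290910720825195), 89.52919006347656) [0.50373581 0.23014412 0.06985404]
1 ((603.1912231445312, 229.3241424560547), (76.13007354736328, 24.20956802368164), 89.57935333251953) [0.603046   0.22872115 0.06974239]
(996, array([0.98655795, 0.16341178]), np.float64(0.1641479327725888), np.float64(0.18324666972139458), array([ 0.5584013 , -0.04826139]))
```

View pics/pair.png

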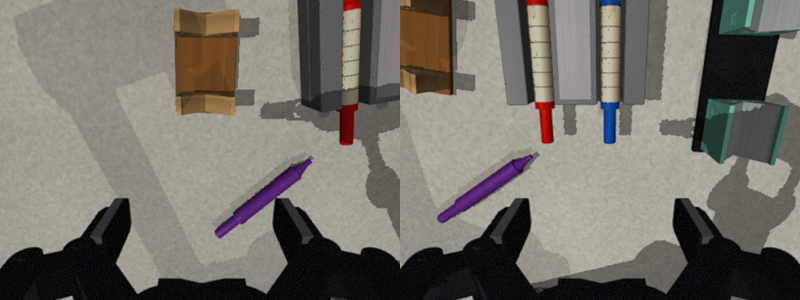

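The left panel shows the rest, with its uprights at (208,22) and (205,104). The right panel shows the blue handle at (610,125). Rest sizes come out at 76 x 124 mm, with the notches 100 mm apart. Now grasping the handle.

```bash
python3 - <<'E'
from h import *
from workcell import r,command_gripper
yaw=.164; q=down(yaw); g=np.array([.5716,-.0461])-.092*np.array([np.cos(yaw),np.sin(yaw)])
command_gripper(.05)
r.reach([*g,.13],q); print(r.move_straight([*g,.056],q,speed=.1,max_force=15))
command_gripper(0,80); s=r.read_state(); print("w",s["grip_width"],s["grip_force"],s["eef_pos"])
r.move_straight([*g,.20],speed=.1); s=r.read_state(); print("w",s["grip_width"],s["contact_force"],s["torque"],s["time_s"])
wrist("w_lift")
from workcell import optics
im,d=optics.get_image("scene"); cv2.imwrite("pics/lift.png",im[:,:,::-1])
E
```

```text
False
w 0.015913866996877177 77.89549469947815 [ 0.48109041 -0.06116218  0.05640754]
w 0.015549502017368837 [ 0.57702279  0.14504274 -1.50832061] [-0.08630198  0.10347743 -0.02322241] 7.05
```

View pics/lift.png

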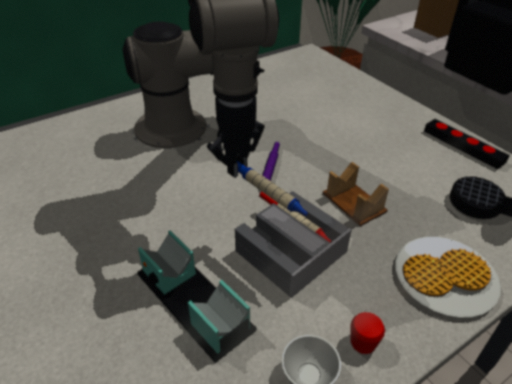

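The blue syringe hangs from the gripper, from (240,168) to (320,232), clear of the rack. The red one is still in its lane. I'll check the held rod's pitch and its offset along the axis in the same wrist shot.

```bash
python3 - <<'E'
from h import *
im,d,P,K,R,t=cloud("w_lift")
yaw=.164; a=np.array([np.cos(yaw),np.sin(yaw)]); g=np.array([.4810,-.0611])
m=(d>0)&(P[...,2]>.12)&(P[...,2]<.24); X=P[m]; C=im[m].astype(int)
s=(X[:,:2]-g)@a; l=(X[:,:2]-g)@[-a[1],a[0]]
k=(abs(l)<.02)&(s>.015)&(s<.25)
for lo in np.arange(.015,.2,.01):
    j=k&(s>=lo)&(s<lo+.01)
    if j.sum()>5: print(round(lo+.005,3),j.sum(),"lat",round(l[j].mean()*1e3,1),"ztop",round(np.percentile(X[j,2],95)*1e3,1),C[j].mean(0).astype(int))
E
```

```text
0.02 953 lat -0.4 ztop 239.2 [ 14  60 130]
0.03 1119 lat -0.4 ztop 206.4 [ 15  63 135]
0.04 1575 lat -0.4 ztop 206.1 [132 134 133]
0.05 1641 lat -0.3 ztop 205.7 [175 163 136]
0.06 1790 lat -0.3 ztop 205.7 [164 153 130]
0.07 1899 lat -0.2 ztop 205.6 [171 160 134]
0.08 2099 lat -0.2 ztop 205.5 [169 158 133]
0.09 2276 lat -0.1 ztop 205.4 [164 154 130]
0.1 2482 lat 0.0 ztop 205.3 [175 163 136]
0.11 489 lat -0.2 ztop 204.9 [166 154 129]
```

```bash
python3 - <<'E'
from h import *
im,d,P,K,R,t=cloud("w_lift")
yaw=.164; a=np.array([np.cos(yaw),np.sin(yaw)]); g=np.array([.4810,-.0611])
m=(d>0)&(P[...,2]>.15)&(P[...,2]<.24); X=P[m]; C=im[m].astype(int)
s=(X[:,:2]-g)@a; l=(X[:,:2]-g)@[-a[1],a[0]]
for lo in np.arange(.010,.044,.002):
    j=(abs(l)<.003)&(s>=lo)&(s<lo+.002)
    if j.sum()>3: print(round(lo+.001,3),j.sum(),np.round(np.percentile(X[j,2],[10,50,90])*1e3,1),C[j].mean(0).astype(int))
E
```

```text
0.011 61 [200.7 201.6 202.4] [ 11  52 115]
0.013 64 [200.7 201.7 202.4] [ 11  57 126]
0.015 64 [201.1 201.6 202.4] [ 14  72 157]
0.017 74 [200.7 201.7 202.3] [ 14  75 163]
0.019 61 [200.5 201.5 202.4] [ 13  72 158]
0.021 65 [200.8 201.5 202.1] [ 13  72 158]
0.023 67 [200.9 201.5 202.1] [ 14  69 152]
0.025 52 [200.8 201.6 202.1] [ 13  69 151]
0.027 11 [205.1 205.9 206. ] [ 15  70 154]
0.029 70 [205.1 206.  206.5] [ 13  70 151]
0.031 71 [205.2 206.  206.8] [ 15  70 153]
0.033 73 [205.2 205.8 206.6] [ 14  70 152]
0.035 71 [205.2 205.8 206.3] [ 15  70 152]
0.037 85 [204.9 205.7 206.5] [ 65  96 146]
0.039 74 [204.6 205.2 206.4] [196 183 152]
0.041 82 [204.7 205.4 206. ] [192 179 149]
0.043 87 [204.4 205.1 206. ] [190 178 148]
```

The rod is level. The barrel step lies 26.5 mm ahead of the grip (27 expected), and the axis sits 7.5 mm below the TCP. Now laying it in the rest.

```bash
python3 - <<'E'
from h import *
from workcell import r,command_gripper
yaw=-.007; q=down(yaw); a=np.array([np.cos(yaw),np.sin(yaw)]); c=np.array([.5532,.2297]); g=c-.0915*a
r.reach([*g,.17],q); r.move_straight([*g,.085],q,speed=.12)
print(r.move_straight([*g,.0655],q,speed=.03,max_force=6)); s=r.read_state(); print(s["eef_pos"],s["contact_force"])
command_gripper(.045); r.hold(.2)
r.move_straight([*g,.17],speed=.15)
v=c-.08*a; r.reach([*v,.28],q); wrist("w_rest2"); print(r.read_state()["time_s"])
im,d,P,K,R,t=cloud("w_rest2"); print(blueaxis(im,K,R,t,.06,c,.14))
m=(d>0)&(P[...,2]>.04)&(P[...,2]<.09); X=P[m]; C=im[m].astype(int)
n=[-a[1],a[0]]; s_=(X[:,:2]-c)@a; l=(X[:,:2]-c)@n
for lo in (-.04,.03): 
    j=(s_>lo)&(s_<lo+.01)&(abs(l)<.016)&(X[:,2]>.05); print(lo,j.sum(),l[j].mean(),np.percentile(X[j,2],95))
b=(C[:,2]>1.5*C[:,0])&(abs(l)<.03); sb=s_[b]; print("handle end",np.percentile(sb,.5),"collar top z", "nozzle end",np.percentile(sb,99.5))
E
```

```text
True
[0.46153913 0.23062893 0.06632296] [-0.39732416  1.35941502  5.57798827]
11.7417
(1202, array([ 0.99997455, -0.00713476]), np.float64(-0.007134822315644614), np.float64(0.1917590263633644), array([0.54384094, 0.2295259 ]))
-0.04 268 -7.007908017737901e-05 0.07384677223373935
0.03 334 -0.00018160941741160864 0.0738696705216172
handle end -0.11211835439912216 collar top z nozzle end 0.07502067191939318
```

View pics/w_rest2.png

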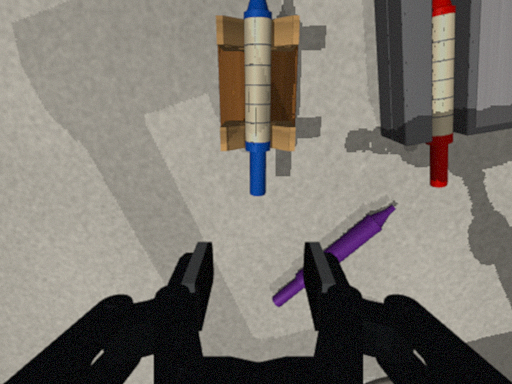

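The syringe is seated in both notches at (258,80), with its axis at z≈61 mm and centred to about 1–2 mm. Next is a close look at the dock.

```bash
python3 - <<'E'
from h import *
from workcell import r
yaw=.138; a=np.array([np.cos(yaw),np.sin(yaw)]); c=np.array([.590,-.235])
r.reach([*(c-.06*a),.34],down(yaw)); wrist("w_dock"); print(r.read_state()["time_s"])
im,d,P,K,R,t=cloud("w_dock"); q,b=tops(P,d,.065,.095,c,.16); print(len(q),b,np.percentile(q[:,2],98))
s=(q[:,:2]-c)@a
for k in(s<0,s>0):
    x=q[k]; b=cv2.minAreaRect(x[:,:2].astype(np.float32)*1000); print(b)
E
```

```text
13.5417
4665 ((574.3499755859375, -176.19862365722656), (232.86886596679688, 199.14578247070312), 7.948761463165283) 0.081635810417253
((513.4541015625, -182.88519287109375), (220.4735870361328, 94.81598663330078), 84.65910339355469)
((641.00732421875, -164.6546630859375), (76.12057495117188, 217.5809326171875), 21.85758399963379)
```

View pics/w_dock.png

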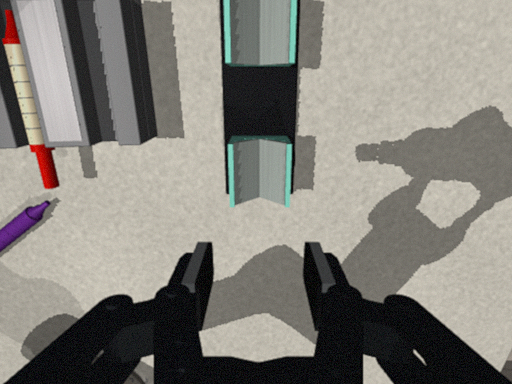

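The dock is seen cleanly: near housing at (260,170), gap at (260,100), and the far end cut off by the frame. The rack leaked into my mask, so I'll restrict the mask laterally and use the housings' edges.

```bash
python3 - <<'E'
from h import *
im,d,P,K,R,t=cloud("w_dock"); yaw=.138; a=np.array([np.cos(yaw),np.sin(yaw)]); n=np.array([-a[1],a[0]]); c=np.array([.590,-.235])
s=(P[...,:2]-c)@a; l=(P[...,:2]-c)@n
m=(d>0)&(P[...,2]>.07)&(P[...,2]<.09)&(abs(l)<.06)&(abs(s)<.15)
for k in(m&(s<0),m&(s>0)):
    b=cv2.minAreaRect(P[k][:,:2].astype(np.float32)*1000); print(b,"s range",np.percentile(s[k],[.5,99.5]),"l",np.percentile(l[k],[.5,99.5]))
E
```

```text
((507.3896484375, -247.6587371826172), (80.20353698730469, 76.01388549804688), 8.04635238647461) s range [-0.12338173 -0.04369483] l [-0.03901621  0.03668355]
((666.3760375976562, -225.4496307373047), (61.929656982421875, 76.13023376464844), 7.910224437713623) s range [0.04610092 0.10729008] l [-0.03893354  0.03687734]
```

Dock centre is (0.5915, -0.2358), yaw 0.1395, and the edges agree (80 x 76 mm housing, gap midpoint). Now regrasping at mid-barrel and laying it in the dock.

```bash
python3 - <<'E'
from h import *
from workcell import r,command_gripper
c=[.5527,.2297]; q=down(-.007)
command_gripper(.06)
r.reach([*c,.17],q); print(r.move_straight([*c,.067],q,speed=.1,max_force=15))
command_gripper(0,60); s=r.read_state(); print(s["grip_width"],s["grip_force"],s["eef_pos"])
r.move_straight([*c,.22],speed=.12)
D=[.5915,-.2358]; q=down(.1395)
r.reach([*D,.22],q); s=r.read_state(); print(s["time_s"],s["grip_width"],s["contact_force"],s["torque"]); wrist("w_hold")
im,d,P,K,R,t=cloud("w_hold"); a=np.array([np.cos(.1395),np.sin(.1395)]); n=[-a[1],a[0]]
S=(P[...,:2]-D)@a; L=(P[...,:2]-D)@n; I=im.astype(int)
m=(d>0)&(abs(L)<.005)&(P[...,2]>.18)&(P[...,2]<.25)
for lo in np.arange(-.12,.1,.01):
    j=m&(S>lo)&(S<lo+.01)
    if j.sum()>5: print(round(lo,3),j.sum(),np.median(P[j][:,2]).round(4),I[j].mean(0).astype(int))
b=m&(I[...,2]>1.5*I[...,0])&(I[...,2]>60); print("blue s",np.percentile(S[b],[1,99]) if b.any() else None)
E
```

```text
False
0.024309159462768872 58.829766511917114 [0.55297403 0.230197   0.06773682]
20.4 0.024278311978419252 [-0.74918601  0.80670539 -0.79715766] [ 0.00758554  0.04082985 -0.02301032]
-0.04 235 0.2252 [189 182 156]
-0.03 402 0.2252 [219 211 178]
-0.02 436 0.2252 [153 145 123]
-0.01 474 0.2252 [142 132 110]
-0.0 488 0.2252 [131 123 104]
0.01 518 0.2252 [162 154 130]
0.02 602 0.2252 [195 185 157]
0.03 626 0.2252 [194 185 157]
0.04 671 0.2252 [210 200 169]
0.05 729 0.2252 [210 201 169]
0.06 822 0.2252 [ 39  86 155]
0.07 795 0.2205 [ 15  68 148]
0.08 773 0.2172 [ 15  65 142]
0.09 516 0.2162 [ 22  69 141]
blue s [0.06145847 0.09668754]
```

View pics/w_hold.png

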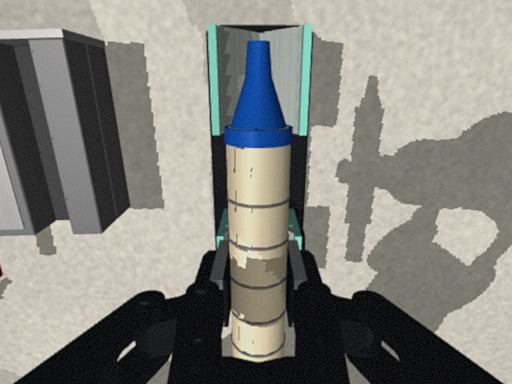

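The syringe is held level over the dock, nozzle tip at (259,42). It sits about 1.5 mm forward, so I'll correct for that while lowering.

```bash
python3 - <<'E'
from h import *
from workcell import r,command_gripper,optics
yaw=.1395; q=down(yaw); a=np.array([np.cos(yaw),np.sin(yaw)]); C=np.array([.5915,-.2358]); D=C-.0015*a
r.move_straight([*D,.09],q,speed=.12)
print(r.move_straight([*D,.066],q,speed=.03,max_force=6)); s=r.read_state(); print(s["eef_pos"],s["contact_force"])
command_gripper(.055); r.hold(.2)
r.move_straight([*D,.18],speed=.15)
r.reach([*(C-.12*a),.38],q); wrist("w_fin"); print(r.read_state()["time_s"])
im,d,P,K,R,t=cloud("w_fin"); I=im.astype(int); S=(P[...,:2]-C)@a; L=(P[...,:2]-C)@[-a[1],a[0]]
m=(d>0)&(abs(L)<.016)&(P[...,2]>.05)
for lo in(-.055,.045): 
    j=m&(S>lo)&(S<lo+.01); print(lo,j.sum(),L[j].mean(),np.percentile(P[j][:,2],95))
b=m&(I[...,2]>1.5*I[...,0])&(I[...,2]>60); print("blue",np.percentile(S[b],[.5,99.5]))
h=optics.get_image("scene")[0]; cv2.imwrite("pics/fin.png",np.hstack([cv2.resize(h,(400,300)),cv2.resize(im,(400,300))])[:,:,::-1])
E
```

```text
True
[ 0.58971232 -0.23565638  0.06776385] [-0.48444786  0.87374411  4.67433685]
24.8583
-0.055 189 0.00027421444923715984 0.07365305610380664
0.045 254 -0.00025286127369896253 0.07385127080692126
blue [-0.11410979 -0.05568942]
```

View pics/fin.png

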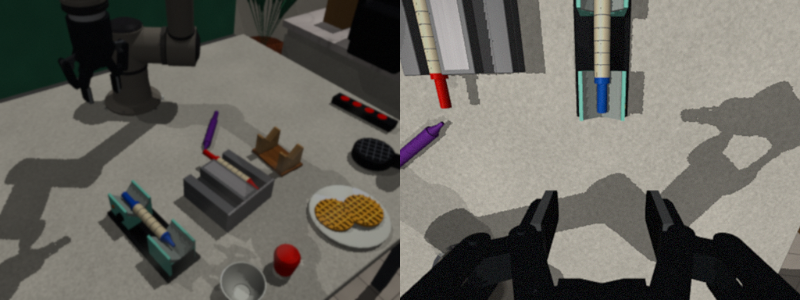

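The blue syringe lies level in the dock, from (130,200) to (165,240) in the left panel. Its axis is at about 61 mm and its handle end at -114 mm (-115 expected). The red syringe is untouched and the gripper is clear.

```bash
python3 -c "
from workcell import r
print(r.finish_job())"
```

```text
the job is handed in; nothing more can be done
None
```

The job is handed in: the blue syringe was laid centred in the V-rest, regrasped by mid-barrel, and now lies within about 1 mm of centre in the mint dock; the red one was left in its lane (about 25 s of the 51 s used).

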